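Feel out the click-dial lock on the steel case and hold up its shackle

TASK

Unlock the small grey steel case: turn the black round dial (clockwise is the short way), feeling past the light clicks, until the sprung U-shackle pops up by itself. Then draw the shackle up out of the lock, so that the hasp is free, and present it: finish still holding it in the gripper, upright and still, with its legs about 10 cm clear above the lock. Leave the two brass weights and the screwdriver where they are.

Things in the scene. Friction and masses are not known exactly. Their poses are not given: they have to be found in the camera images.
- case: Fixed grey steel case with a bare-steel lock housing on its front. Origin at bench level under the housing, x from housing to case, z up; yaw -0.35 to 0.2 rad. Housing: x -34 to 34 mm, y -60 to 68 mm, top at z 48 mm. Case: x 31 to 157, y -74 to 82, 60 mm high. Dial axis at (0, 34); shackle legs enter at (0, -4) and (0, -44); a 3 mm hasp strap lies round the latter.
- dial_top (a point): Centre of the dial's top face (does not turn with it). The dial is a knurled black knob, a vertical cylinder 36 mm across and 28 mm high, its top 30 mm above the housing, 16 mm of gap to the shackle. Grip it from above, fingers closing along the case's x, at most 45 degrees either way, so that they miss the shackle.
- dial_foot (a point): On the dial's axis at the housing's top. Start angle unknown, no pointer. Clockwise from above the true notch comes after 0.7 to 2.3 rad (regrip when the wrist runs out). False notches every 45 degrees are light clicks, 0.1 to 0.3 N m; else turning takes under 0.1 N m. At the true notch the shackle pops up about 12 mm at once and blocks the dial both ways: do not turn on.
- shackle: Loose U-shackle of bare steel bar 8 mm thick, about 0.1 kg, legs 40 mm apart (centres), 86 mm high in all. Origin midway between the feet; z up to the bow, y along the case's y. In the lock it leans up to 0.08 rad either way, in its play of about 1 mm. Locked, its feet are 40 mm below the housing's top. Its spring lifts it no further than the pop; draw it straight up.
- bow (a point): Centre of the bar at the middle of the shackle's bow, 82 mm above the feet (42 mm above the housing's top while locked). The bar runs along the case's y here, straight for 16 mm: pinch it from above with the fingers closing along the case's x. A pin on the shackle's +y leg, 18 mm above the foot, points to the dial and comes out through the housing's slot.
- dial_side_foot (a point): Centre of the foot of the shackle's +y leg, the one next to the dial, which its spring pushes up. 40 mm below the housing's top (8 mm above the bench) while locked, up to 2 mm higher on a false notch, about 28 mm below (20 mm above the bench) once popped.
- weight_200g: Bystander: brass weight 38 mm in diameter, 52 mm high, standing on the case's lid. Origin under its centre.
- weight_100g: Bystander: smaller brass weight 30 mm in diameter, 40 mm high, standing on the case's lid. Origin under its centre.
- screwdriver: Bystander: screwdriver with a red handle, 188 mm long, lying on the bench in front of the lock. Origin under its centre.
There are look-alikes about, which are no part of the job. There is more than one size of the shackle; the job needs the middle-sized.

How it is judged:
By the outcome, as a careful person would: the job done as asked, in the order asked, and still so for the second after the job is handed in, while the arm keeps its last pose, push and grip.
It also fails if it takes over 54 s, if anything falls off the work surface, if the arm or the gripper's body presses on something with over 40 N, if the wrist force passes 120 N, or if a joint passes its speed limit or range.

ROBOT

A 7-joint arm with a two-finger parallel gripper is mounted at the origin on a cart in front of the work surface, level with it; the furniture and walls round the work are solid. World frame = base frame: x ahead of the robot, y to its left, z up, the work surface at z = 0. Lengths are in m, angles in rad, forces in N, time in s.
With the tool pointing down it reaches from about 0.4 to 0.85 m from the base axis. Payload 10.4 kg.
Tool frame: the origin (TCP) lies at the very end of the fingers, on their centre line; the grasp point (between the pads) lies 19 mm behind it; z points along the fingers, y is the line along which they close (so a half turn about z gives the same grasp; the last joint's range is limited). The gripper opens to 87 mm and grips with 3 to 60 N. Pads are 19 mm wide; open, the fingers measure 117 mm over their backs; the gripper's body (75 mm by 190 mm) begins 51 mm behind the grasp point.
Start: joints at [1.083, 0.332, -0.065, 1.46, 0.022, 1.35, -0.088], TCP at [0.28, -0.559, 0.223] pointing down, gripper open.
Joint ranges: [-2.6, 2.6], [-0.5, 2.12], [-1.47, 1.34], [0.16, 2.42], [-1.27, 4.41], [0.06, 2.06], [-2.6, 2.6]. Speed limits (rad/s): [2.22, 2.22, 2.79, 2.79, 3.14, 3.14, 3.14].

INTERFACE

Orientations are given as a rotation vector (axis times angle).
In Python, from workcell import readout, imaging, job, spotter gives the robot as it stands.
- The arm moves only by the tool arm_command, never from a script. Its arguments are lists of equal length, an entry for each row: "travel": the shift along the tool's x, y, z in cm, a list of three; "twist": the turn, a rotation vector about the tool's x, y, z in degrees, a list of three; "hand": the gripper's target within -1 to 1 (shut at 1, half-way at 0, fully open at -1). A call has 1 to 20 rows; each row is the pose to reach, as a shift and turn from the pose commanded when the call began, along the tool's axes at that moment; what a row does not reach only later rows make up. A row lasts 1/8 s, in which the tool goes at most 62.5 mm and 10.7 degrees, less where a joint would pass 70% of its speed; a pose out of reach is approached as far as the arm can. A call with a gripper value outside its range is refused whole. The fingers move at their own pace and stop on an object; "squeeze" is the grip in N (left out, the last holds). Time passes only in rows, so rows that repeat a pose let the fingers close. It gives the time, the measured TCP pose, the force, the opening and the grip force at its end, in the units of the state.
- readout.read_state(): the state, without advancing time (a new reading comes with each control period).
- imaging.snapshot(name): name is "side" or "top" or "wrist"; returns a dict with "pixels" (420x560x3 uint8, blue, green, red), "fx", "fy", "cx", "cy" (pixels), "position" and "attitude" of the camera in the world; the wrist camera has in their place "tool_from_camera" (4x4, takes a point from camera to tool coordinates, whose origin is the TCP and whose axes are the flange's). Camera axes: x right, y down, z forward; pixel columns grow to the right and rows downward; lengths in m; the calibration is good to about 2 mm. A picture is of the moment at which its call begins: read the wrist's pose just before it. There is no depth.
- job.finish_job(): hands the job in; it is judged then, once.
Trained networks look in the newest picture that a camera, given by its name, has taken for a name from the list of things; names that differ only in an ending like _2 or _b are one class to them, and where a whole thing is asked for, a point or a joint stands for the part that bears it (a point fixed in the world has none). Each returns a list of dicts, best first, with "confidence" (0 to 1); they miss things now and then, are a little off and sometimes report something else, mostly with a low value. They report only what shows in the picture. A call takes as long as a camera call. They do not tell look-alikes from the thing itself.
- spotter.search_frame(camera, name): "extent" ([left, top, right, bottom] in pixels, round what is visible of it).
- spotter.outline_of(camera, name): "pixels" (420x560 bool, what is visible of it) and "extent" ([left, top, right, bottom] in pixels, round what is visible of it).
- spotter.place_of(camera, name): "at" ([column, row] in pixels: a listed point, or the origin of a listed thing).
The state is a dict: "time": time; "q": joint angles; "joint_velocities": joint speeds; "effort": joint torques, N m; "tcp_pos": TCP position; "orientation": TCP orientation; "force": force on the tool from outside, world axes, zero at the start; "torque": the same for the moment, N m; "opening": finger opening in m; "grasp_force": force on a finger pad.
Only numpy, scipy, OpenCV 4.12 (cv2) and the standard library are available. Lean on these libraries where they do the work, as an engineer would, in place of code of your own. Each camera call takes 0.05 s, during which the arm holds its last target. There are 200 camera calls.

## Working session

There is one attempt and no reset: what is moved stays moved. The work goes in short steps, Python scripts to look and compute and a tool call to move; the robot and the scene stay as the last step left them, time stands still between calls to the robot, and variables do not carry over. Pictures are saved under pics/ and viewed, at most 13 in all, crops included, and the job is handed in when it is done.

Besides the shell and the picture viewer there is one more tool, called after "Request:" as name(argument=value, ...), one argument or row to a line, values as JSON. arm_command: Moves the arm, as the interface text tells. Its arguments: {"type":"object","properties":{"travel":{"type":"array"},"twist":{"type":"array"},"hand":{"type":"array"},"squeeze":{"type":"number"}},"required":["travel","twist","hand"]}

```bash
mkdir -p pics; cat > h.py <<'E'
import numpy as np, cv2
from scipy.spatial.transform import Rotation as R
from workcell import readout, imaging, job, spotter
def att(a):
    a=np.array(a,float)
    return R.from_rotvec(a).as_matrix() if a.shape==(3,) else a
def cam(s,st=None):
    if 'position' in s: return np.array(s['position']),att(s['attitude'])
    T=np.array(s['tool_from_camera']); Rt=R.from_rotvec(st['orientation']).as_matrix()
    return np.array(st['tcp_pos'])+Rt@T[:3,3], Rt@T[:3,:3]
def ray(s,px,st=None):
    p,M=cam(s,st); d=M@np.array([(px[0]-s['cx'])/s['fx'],(px[1]-s['cy'])/s['fy'],1]); return p,d/np.linalg.norm(d)
def atz(s,px,z,st=None):
    p,d=ray(s,px,st); return p+d*(z-p[2])/d[2]
def proj(s,X,st=None):
    p,M=cam(s,st); c=M.T@(np.array(X)-p); return np.array([s['fx']*c[0]/c[2]+s['cx'],s['fy']*c[1]/c[2]+s['cy']])
def tri(rs):
    A=np.zeros((3,3));b=np.zeros(3)
    for p,d in rs:
        Q=np.eye(3)-np.outer(d,d);A+=Q;b+=Q@p
    X=np.linalg.solve(A,b); return X,[float(np.linalg.norm((np.eye(3)-np.outer(d,d))@(X-p))) for p,d in rs]
E
python3 - <<'E'
from h import *
st=readout.read_state(); print(st)
for c in ['top','side','wrist']:
    s=imaging.snapshot(c); cv2.imwrite(f'pics/{c}0.png',s['pixels'])
    print(c,s['fx'],s['fy'],{k:s[k] for k in s if k in('position','attitude','tool_from_camera')})
    for n in ['case','dial_top','dial_foot','bow','shackle','weight_200g','weight_100g','screwdriver']:
        for r in spotter.place_of(c,n)[:3]:
            print(n,np.round(r['at'],1),round(r['confidence'],2), np.round(atz(s,r['at'],{'dial_top':.078,'dial_foot':.048,'bow':.09,'weight_200g':.06,'weight_100g':.06,'shackle':.008}.get(n,0),st),4))
E
```

```text
{'time': 0.0, 'q': array([ 1.08340282,  0.33287307, -0.06469396,  1.46093412,  0.02154956,
        1.34989179, -0.08848205]), 'joint_velocities': array([-1.35443298e-04,  2.49794829e-03, -1.29029844e-03,  3.36952085e-05,
       -8.40736974e-04,  1.23415198e-03,  1.12112420e-03]), 'effort': array([-1.45789574e-03, -6.23252749e+01,  2.35089840e-02, -3.89893556e+01,
       -6.16411655e-02,  3.98126710e-02,  8.53917436e-05]), 'tcp_pos': array([ 0.27998403, -0.55834974,  0.2217566 ]), 'orientation': array([-3.05579519e+00, -7.23259488e-01,  5.38598471e-04]), 'force': array([-0.26725426,  0.69448185, -0.66852812]), 'torque': array([0.00676464, 0.00802594, 0.04258833]), 'grasp_force': 0.0, 'opening': 0.08691950795920664}
top 448.67389775328377 448.67389775328377 {'position': array([ 0.42353336, -0.2981454 ,  1.06750877]), 'attitude': array([-2.18707427,  2.17769705, -0.1052114 ])}
case [302.5 225.2] 0.68 [ 0.4739 -0.3658  0.    ]
dial_top [295.4 217.7] 0.63 [ 0.4868 -0.3452  0.078 ]
dial_foot [291.7 219.7] 0.69 [ 0.4841 -0.3382  0.048 ]
bow [307.6 306.8] 0.47 [ 0.2944 -0.3709  0.09  ]
bow [
[... 764 characters left out ...]
0.57 [ 0.4659 -0.3926  0.09  ]
shackle [376.6 236.7] 0.98 [ 0.719 -0.32   0.008]
weight_200g [329.6 229.3] 0.6 [ 0.5985 -0.3756  0.06  ]
wrist 296.53754435816046 296.53754435816046 {'tool_from_camera': array([[ 5.91698760e-04, -9.65728657e-01, -2.59553098e-01,
         7.01585998e-02],
       [ 9.99999820e-01,  5.44745116e-04,  2.52829514e-04,
        -8.16075169e-04],
       [-1.02774424e-04, -2.59553201e-01,  9.65728805e-01,
        -1.61460069e-01],
       [ 0.00000000e+00,  0.00000000e+00,  0.00000000e+00,
         1.00000000e+00]])}
bow [127. 115.] 0.53 [ 0.2906 -0.3928  0.09  ]
shackle [150.4 114.8] 0.77 [ 0.289  -0.3807  0.008 ]
screwdriver [134.7  16.3] 0.72 [ 0.3808 -0.3242  0.    ]
```

View pics/top0.png

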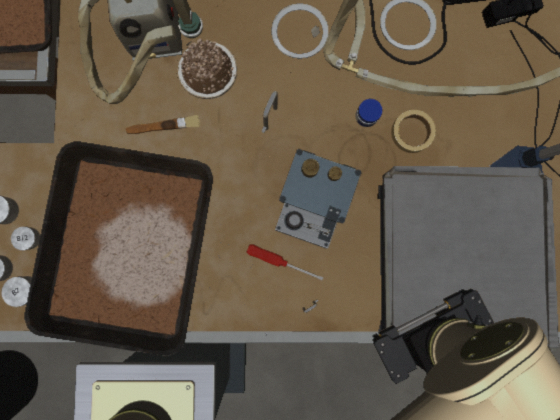

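View pics/side0.png

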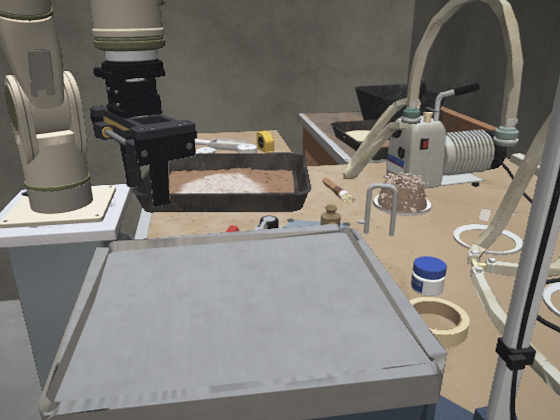

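The housing is at about (305,222) in the top view, with the dial at (293,220) and the shackle at (327,222). A larger look-alike sits at (271,110) and a smaller one at (310,305), so neither is the target. I'll move over the lock for a close look.

```bash
cat >> h.py <<'E'
def goal(p,ang,st=None):
    "tool-frame travel (cm) and twist (deg) to put TCP at p, pointing down, tool y at world angle ang (rad)"
    st=st or readout.read_state()
    Rc=R.from_rotvec(st['orientation']).as_matrix()
    y=np.array([np.cos(ang),np.sin(ang),0]); z=np.array([0,0,-1.]); x=np.cross(y,z)
    Rg=np.stack([x,y,z],1)
    return np.round(Rc.T@(np.array(p)-st['tcp_pos'])*100,2), np.round(np.degrees(R.from_matrix(Rc.T@Rg).as_rotvec()),1)
E
python3 -c "
from h import *
print(goal([.48,-.37,.22],-.245+.6)); print(goal([.48,-.37,.22],-.245))"
```

```text
(array([26.32, -7.91,  0.26]), array([  0. ,   0. , -83.7]))
(array([26.32, -7.91,  0.26]), array([  0. ,   0. , -49.3]))
```

Request:
arm_command(
  travel=[
    [4,-1.2,0],
    [9,-2.7,0],
    [14,-4.2,0.2],
    [19,-5.7,0.2],
    [23,-7,0.2],
    [26.3,-7.9,0.2],
    [26.3,-7.9,0.2],
    [26.3,-7.9,0.2],
  ],
  twist=[
    [0,0,-8],
    [0,0,-16],
    [0,0,-24],
    [0,0,-33],
    [0,0,-41],
    [0,0,-49],
    [0,0,-49],
    [0,0,-49],
  ],
  hand=[-0.3,-0.3,-0.3,-0.3,-0.3,-0.3,-0.3,-0.3],
  squeeze=20,
)

```text
time: 2.35
tcp_pos: [0.4793, -0.3709, 0.2205]
orientation: [2.484, 1.924, -0.001]
force: [-0.2, -0.2, -0.8]
opening: 0.0568
grasp_force: 0.0
```

```bash
python3 - <<'E'
from h import *
st=readout.read_state(); print(st['tcp_pos'],st['q'],st['opening'],st['orientation'])
ss={}
for c in ['wrist','top','side']:
    s=imaging.snapshot(c); cv2.imwrite(f'pics/{c}1.png',s['pixels']); ss[c]=s
    for n,z in [('dial_top',.078),('dial_foot',.048),('bow',.09),('dial_side_foot',.008),('weight_200g',.06),('weight_100g',.06),('case',0),('shackle',.008)]:
        for r in spotter.place_of(c,n)[:3]:
            print(c,n,np.round(r['at'],1),round(r['confidence'],2),np.round(atz(s,r['at'],z,st),4))
E
```

```text
[ 0.47928233 -0.37091077  0.22052266] [ 0.83746238  0.31020176 -0.31716585  1.50419969  0.0985037   1.34293074
  0.25949384] 0.05675805306121578 [ 2.48354599e+00  1.92374656e+00 -9.42765593e-04]
wrist dial_top [273.6 171.4] 0.74 [ 0.4817 -0.3407  0.078 ]
wrist dial_foot [273.6 165.4] 0.71 [ 0.4819 -0.338   0.048 ]
wrist bow [115.1 243.7] 0.74 [ 0.3014 -0.3713  0.09  ]
wrist bow [557.4  38.5] 0.7 [ 0.7543 -0.2881  0.09  ]
wrist bow [271.4 228.8] 0.66 [ 0.4649 -0.3963  0.09  ]
wrist dial_side_foot [446.5  64.4] 0.89 [ 0.7027 -0.2799  0.008 ]
wrist dial_side_foot [273.2 194.2] 0.83 [ 0.4704 -0.378   0.008 ]
wrist dial_side_foot [151.3 233.8] 0.68 [ 0.299  -0.3896  0.008 ]
wrist weight_200g [383.4 176.1] 0.74 [ 0.5955 -0.3778  0.06  ]
wrist weight_100g [378.3 225.2] 0.84 [ 0.5809 -0.4322  0.06  ]
wrist case [272.5 188.4] 0.9 [ 0.4709 -0.3719  0.    ]
wrist case [270.2 227. ] 0.6 [ 0.4544 -0.4225  0.    ]
wrist shackle [271.2 210.1] 0.8 [ 0.4625 -0.3978  0.008 ]
wrist shackle [468.1  63.1] 0.75 [ 0.7269 -0.2847  0.008 ]
wrist shackle [144.  223.7] 0.74 [ 0.2947 -0.3739  0.008 ]
top bow [267.5 100.6] 0.61 [ 0.7476 -0.2821  0.09  ]
top dial_side_foot [265.6 131.9] 0.68 [ 0.6976 -0.2767  0.008 ]
top shackle [273.5 113.4] 0.74 [ 0.7432 -0.2954  0.008 ]
side dial_top [268.  219.4] 0.58 [ 0.4802 -0.3482  0.078 ]
side dial_foot [269.9 232.9] 0.73 [ 0.4838 -0.3475  0.048 ]
side bow [380.4 188. ] 0.95 [ 0.7487 -0.2437  0.09  ]
side bow [262.3 224.7] 0.54 [ 0.4625 -0.398   0.09  ]
side dial_side_foot [366.  234.5] 0.82 [ 0.7001 -0.3057  0.008 ]
side weight_200g [331.  229.3] 0.56 [ 0.6012 -0.376   0.06  ]
side shackle [378.1 235.3] 0.95 [ 0.7246 -0.3139  0.008 ]
side shackle [272.7 231.3] 0.57 [ 0.503  -0.2562  0.008 ]
```

View pics/wrist1.png

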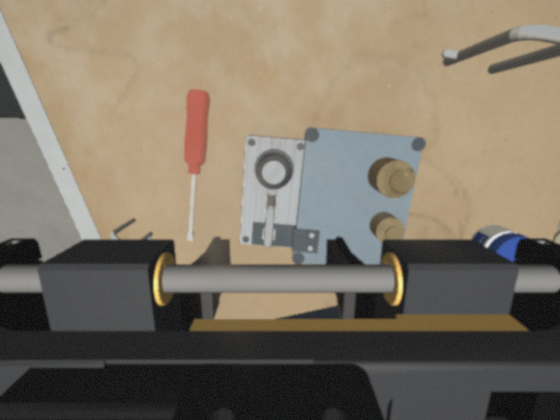

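The wrist view shows the dial at (273,170), the bow running from (271,195) to (268,240), and the weights at (395,178) and (388,228). Next I'll get the yaw from the housing and lid edges.

```bash
python3 - <<'E'
from h import *
st=readout.read_state()
s=imaging.snapshot('wrist')
a,b=atz(s,(246,136),.048,st),atz(s,(241,243),.048,st); print('y dir yaw',np.arctan2(-(a-b)[0],(a-b)[1]),np.linalg.norm(a-b))
a,b=atz(s,(308,128),.06,st),atz(s,(425,136),.06,st); d=b-a; print('x dir',np.arctan2(d[1],d[0]),np.linalg.norm(d))
for yaw in (-.25,-.3):
    print(yaw, goal([.482,-.342,.15],yaw+.75))
E
```

```text
y dir yaw -0.3258617989117299 0.1252881762211106
x dir -0.3158215428220658 0.12380456105671563
-0.25 (array([ 2.79, -0.49,  7.06]), array([  0.,   0., -43.]))
-0.3 (array([ 2.79, -0.49,  7.06]), array([  0. ,   0. , -40.2]))
```

Request:
arm_command(
  travel=[
    [0.7,0,2],
    [1.4,-0.2,4],
    [2.1,-0.4,6],
    [2.8,-0.5,7],
    [2.8,-0.5,7],
    [2.8,-0.5,7],
  ],
  twist=[
    [0,0,-9],
    [0,0,-18],
    [0,0,-27],
    [0,0,-38],
    [0,0,-38],
    [0,0,-38],
  ],
  hand=[-0.3,-0.3,-0.3,-0.3,-0.3,-0.3],
)

```text
time: 4.5
tcp_pos: [0.4821, -0.3424, 0.1512]
orientation: [1.725, 2.625, -0.0]
force: [0.1, 0.5, -0.1]
opening: 0.0564
grasp_force: 0.0
```

```bash
python3 - <<'E'
from h import *
st=readout.read_state(); print(st['tcp_pos'],st['q'],st['opening'])
for c in ['wrist']:
    s=imaging.snapshot(c); cv2.imwrite(f'pics/{c}2.png',s['pixels'])
    for n,z in [('dial_top',.078),('dial_foot',.048),('bow',.09),('dial_side_foot',.008)]:
        for r in spotter.place_of(c,n)[:2]:
            print(c,n,np.round(r['at'],1),round(r['confidence'],2),np.round(atz(s,r['at'],z,st),4))
E
```

```text
[ 0.48212588 -0.3423812   0.15120162] [ 0.88353406  0.3383606  -0.41891925  1.62873815  0.14536077  1.20447066
  0.84160345] 0.05637416286109388
wrist dial_top [278.5 217.3] 0.92 [ 0.4814 -0.3406  0.078 ]
wrist dial_foot [279.1 208.2] 0.89 [ 0.4821 -0.3405  0.048 ]
wrist bow [196.8 143.9] 0.72 [ 0.4026 -0.3097  0.09  ]
wrist bow [ 48.  162.1] 0.7 [ 0.3053 -0.3663  0.09  ]
wrist dial_side_foot [491.2 228. ] 0.93 [ 0.7058 -0.2793  0.008 ]
wrist dial_side_foot [ 96.5 166.6] 0.92 [ 0.2973 -0.384   0.008 ]
```

View pics/wrist2.png

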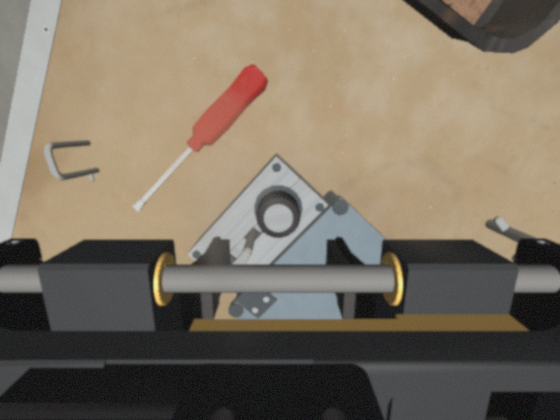

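The dial is at (278,214) and (0.4815,-0.341) in the world, centred between the fingers, which sit about 41° off the case's x. I'll go down and grip.

Request:
arm_command(
  travel=[
    [0.1,0,3],
    [0.15,0,6],
    [0.15,0,8],
    [0.15,0,8.7],
    [0.15,0,8.7],
    [0.15,0,8.7],
    [0.15,0,8.7],
    [0.15,0,8.7],
    [0.15,0,8.7],
  ],
  twist=[
    [0,0,0],
    [0,0,0],
    [0,0,0],
    [0,0,0],
    [0,0,0],
    [0,0,0],
    [0,0,0],
    [0,0,0],
    [0,0,0],
  ],
  hand=[-0.3,-0.3,-0.3,-0.3,-0.3,1,1,1,1],
  squeeze=25,
)

```text
time: 5.88
tcp_pos: [0.4817, -0.3406, 0.064]
orientation: [1.719, 2.628, -0.0]
force: [0.1, 0.2, 1.8]
opening: 0.0352
grasp_force: 25.0
```

```bash
cat > chk.py <<'E'
from h import *
st=readout.read_state()
print('t',round(st['time'],2),'F',np.round(st['force'],1),'T',np.round(st['torque'],3),'g',round(st['grasp_force'],1),'op',round(st['opening'],4),'p',np.round(st['tcp_pos'],4),'q7',round(st['q'][6],3))
o=st['orientation'];print('tool y deg',round(np.degrees(2*np.arctan2(o[1],o[0]))-90,1), 'eff7',round(st['effort'][6],3))
s=imaging.snapshot('side')
print([(np.round(r['at'],1),round(r['confidence'],2)) for r in spotter.place_of('side','bow')],[(np.round(r['extent'],0),round(r['confidence'],2)) for r in spotter.search_frame('side','shackle')])
import sys
if len(sys.argv)>1: cv2.imwrite(f'pics/{sys.argv[1]}.png',cv2.resize(s['pixels'][170:270,200:340],None,fx=5,fy=5))
E
python3 chk.py s3
```

```text
t 5.88 F [0.1 0.2 1.8] T [ 0.053 -0.078 -0.026] g 25.0 op 0.0352 p [ 0.4817 -0.3406  0.064 ] q7 0.812
tool y deg 23.6 eff7 0.004
[(array([379.9, 185.2]), 0.57)] [(array([358., 185., 395., 234.]), 0.56), (array([260., 220., 270., 232.]), 0.51)]
```

Request:
arm_command(
  travel=[
    [0,0,0],
    [0,0,0],
    [0,0,0],
    [0,0,0],
    [0,0,0],
  ],
  twist=[
    [0,0,4],
    [0,0,9],
    [0,0,14],
    [0,0,18],
    [0,0,18],
  ],
  hand=[1,1,1,1,1],
)

```text
time: 6.65
tcp_pos: [0.482, -0.3405, 0.064]
orientation: [2.108, 2.328, 0.001]
force: [1.4, 0.4, 3.1]
opening: 0.035
grasp_force: 25.0
```

```bash
python3 chk.py s4
```

```text
t 6.65 F [1.4 0.4 3.1] T [ 0.048 -0.449  0.003] g 25.0 op 0.035 p [ 0.482  -0.3405  0.064 ] q7 0.517
tool y deg 5.7 eff7 -0.714
[(array([379.8, 185.5]), 0.82), (array([263.4, 223.5]), 0.48), (array([268. , 230.9]), 0.38)] [(array([356., 185., 393., 231.]), 0.78), (array([260., 223., 268., 229.]), 0.62)]
```

Request:
arm_command(
  travel=[
    [0,0,0],
    [0,0,0],
    [0,0,0],
    [0,0,0],
    [0,0,0],
  ],
  twist=[
    [0,0,4],
    [0,0,9],
    [0,0,14],
    [0,0,18],
    [0,0,18],
  ],
  hand=[1,1,1,1,1],
)

```text
time: 7.42
tcp_pos: [0.4824, -0.3406, 0.064]
orientation: [2.445, 1.97, 0.002]
force: [5.4, -1.1, 4.4]
opening: 0.0351
grasp_force: 25.0
```

```bash
python3 chk.py s5
```

```text
t 7.42 F [ 5.4 -1.1  4.4] T [-0.148 -1.242  0.038] g 25.0 op 0.0351 p [ 0.4824 -0.3406  0.064 ] q7 0.223
tool y deg -12.3 eff7 -0.714
[(array([381.4, 185. ]), 0.74), (array([263.3, 224.9]), 0.64), (array([267.4, 219.2]), 0.39)] [(array([360., 184., 393., 233.]), 0.92), (array([259., 219., 269., 228.]), 0.6), (array([266., 216., 347., 228.]), 0.55)]
```

Request:
arm_command(
  travel=[
    [0,0,0],
    [0,0,0],
  ],
  twist=[
    [0,0,5],
    [0,0,5],
  ],
  hand=[1,1],
)

```text
time: 7.82
tcp_pos: [0.4825, -0.3406, 0.064]
orientation: [2.528, 1.862, 0.002]
force: [5.6, -1.3, 4.4]
opening: 0.0345
grasp_force: 25.0
```

```bash
python3 chk.py s6; python3 -c "
import cv2,numpy as np
cv2.imwrite('pics/cmp.png',np.vstack([cv2.imread('pics/s%d.png'%i)[100:400,150:550] for i in (3,6)]))"
```

```text
t 7.83 F [ 5.6 -1.3  4.4] T [-0.155 -1.337 -0.042] g 25.0 op 0.0345 p [ 0.4825 -0.3406  0.064 ] q7 0.141
tool y deg -17.3 eff7 -0.671
[(array([380.9, 183.5]), 0.92), (array([262.2, 223. ]), 0.37)] [(array([355., 183., 394., 234.]), 0.79), (array([262., 220., 270., 229.]), 0.58)]
```

View pics/cmp.png

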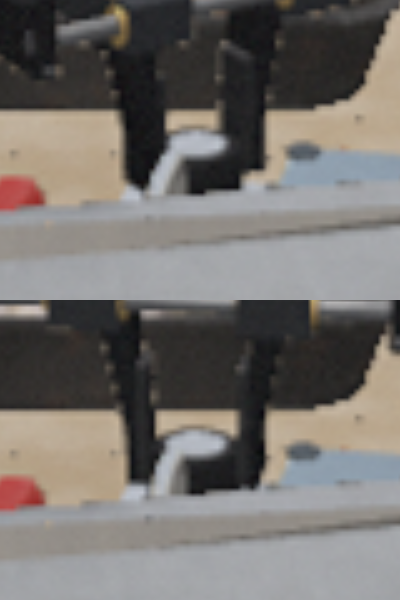

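The side crop shows the bow as a light arch left of the dial, its top at about (265,218). If it pops, it should rise roughly 6 px into the dark background. I'll track that region as I turn.

```bash
cat >> chk.py <<'E'
g=s['pixels'].astype(float).mean(2); print('pop rows',[int(g[r,259:272].max()) for r in range(204,224)])
E
python3 chk.py
```

```text
t 7.97 F [ 5.2 -1.8  3.9] T [-0.22  -1.28  -0.025] g 25.0 op 0.035 p [ 0.4825 -0.3406  0.064 ] q7 0.142
tool y deg -17.2 eff7 0.009
[(array([379.5, 184.8]), 0.88), (array([263.4, 223.2]), 0.6)] [(array([357., 184., 395., 232.]), 0.75)]
pop rows [54, 49, 53, 56, 79, 92, 68, 49, 157, 178, 178, 177, 171, 188, 189, 187, 185, 189, 189, 190]
```

Request:
arm_command(
  travel=[
    [0,0,0],
    [0,0,0],
  ],
  twist=[
    [0,0,4],
    [0,0,4],
  ],
  hand=[1,1],
)

```text
time: 8.38
tcp_pos: [0.4825, -0.3406, 0.064]
orientation: [2.592, 1.772, 0.002]
force: [6.5, -1.5, 3.6]
opening: 0.035
grasp_force: 25.0
```

```bash
python3 chk.py
```

```text
t 8.38 F [ 6.5 -1.5  3.6] T [-0.216 -1.522 -0.008] g 25.0 op 0.035 p [ 0.4825 -0.3406  0.064 ] q7 0.075
tool y deg -21.3 eff7 -0.524
[(array([263.1, 221.8]), 0.54)] [(array([356., 182., 394., 231.]), 0.75), (array([257., 217., 271., 231.]), 0.46)]
pop rows [48, 48, 49, 49, 48, 50, 48, 51, 154, 176, 177, 174, 170, 190, 191, 191, 186, 189, 188, 190]
```

```bash
sed -i '$d' chk.py; cat >> chk.py <<'E'
import os
P=s['pixels'][208:232,254:268].astype(float).mean(2)
if not os.path.exists('b.npy'): np.save('b.npy',P)
print('diff rows',np.round(np.abs(P-np.load('b.npy')).mean(1)).astype(int))
E
python3 chk.py
```

```text
t 8.53 F [ 5.5 -0.4  2.6] T [-0.251 -1.466 -0.074] g 25.0 op 0.0351 p [ 0.4825 -0.3406  0.064 ] q7 0.076
tool y deg -21.2 eff7 0.029
[(array([379.2, 186.2]), 0.67), (array([259.4, 220.7]), 0.51)] [(array([356., 184., 396., 235.]), 0.94)]
diff rows [0 0 0 0 0 0 0 0 0 0 0 0 0 0 0 0 0 0 0 0 0 0 0 0]
```

Request:
arm_command(
  travel=[
    [0,0,0],
    [0,0,0],
  ],
  twist=[
    [0,0,4],
    [0,0,4],
  ],
  hand=[1,1],
)

```text
time: 8.93
tcp_pos: [0.4826, -0.3407, 0.064]
orientation: [2.652, 1.681, 0.002]
force: [7.1, -0.6, 2.9]
opening: 0.0353
grasp_force: 25.0
```

```bash
python3 chk.py
```

```text
t 8.93 F [ 7.1 -0.6  2.9] T [-0.298 -1.515 -0.01 ] g 25.0 op 0.0353 p [ 0.4826 -0.3407  0.064 ] q7 0.009
tool y deg -25.3 eff7 -0.543
[(array([379.8, 185.3]), 0.82), (array([259.8, 222.1]), 0.67)] [(array([357., 184., 395., 237.]), 0.97), (array([255., 218., 269., 231.]), 0.49)]
diff rows [ 7  7  5  3  8  6  8  7 11  9  7  3  3  3  2  2  3  7  6  3  2  1  1  1]
```

Request:
arm_command(
  travel=[
    [0,0,0],
    [0,0,0],
  ],
  twist=[
    [0,0,5],
    [0,0,5],
  ],
  hand=[1,1],
)

```text
time: 9.32
tcp_pos: [0.4827, -0.3407, 0.064]
orientation: [2.722, 1.563, 0.003]
force: [8.0, -1.7, 2.0]
opening: 0.0351
grasp_force: 25.0
```

```bash
python3 chk.py
```

```text
t 9.32 F [ 8.  -1.7  2. ] T [-0.448 -1.645 -0.027] g 25.0 op 0.0351 p [ 0.4827 -0.3407  0.064 ] q7 -0.073
tool y deg -30.3 eff7 -0.682
[(array([380.1, 185.9]), 0.91), (array([262.4, 220.8]), 0.4), (array([267.2, 233.4]), 0.34)] [(array([357., 185., 396., 233.]), 0.65), (array([257., 220., 268., 228.]), 0.55)]
diff rows [ 5  5  8  5 15 16 19 16 12 12 15 17 16 11 11 13 14 20 14  9 10  3  1  1]
```

```bash
python3 chk.py s7|tail -1; python3 -c "
import cv2,numpy as np
cv2.imwrite('pics/cmp2.png',np.vstack([cv2.imread('pics/s%d.png'%i)[100:400,150:550] for i in (6,7)]))"
```

```text
diff rows [ 4  5  9  6 16 16 19 17 12 11 14 16 17 12 12 13 14 20 13  9  9  2  1  1]
```

View pics/cmp2.png

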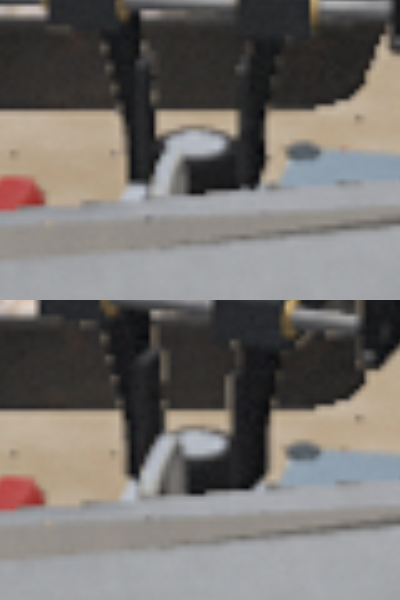

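The bow has shifted or lifted only by 1–2 px, which looks like a false click rather than a pop. I'll keep turning.

Request:
arm_command(
  travel=[
    [0,0,0],
    [0,0,0],
  ],
  twist=[
    [0,0,4],
    [0,0,4],
  ],
  hand=[1,1],
)

```text
time: 9.88
tcp_pos: [0.4828, -0.3408, 0.0641]
orientation: [2.775, 1.468, 0.003]
force: [6.9, -1.6, 1.9]
opening: 0.0344
grasp_force: 25.0
```

```bash
python3 chk.py s8
```

```text
t 9.88 F [ 6.9 -1.6  1.9] T [-0.389 -1.722  0.013] g 25.0 op 0.0344 p [ 0.4828 -0.3408  0.0641] q7 -0.139
tool y deg -34.3 eff7 -0.545
[(array([383. , 186.9]), 0.64), (array([260.9, 219.7]), 0.49)] [(array([356., 185., 394., 236.]), 0.88), (array([257., 218., 268., 229.]), 0.42)]
diff rows [ 6  5  4  7 21 26 28 27 14 22 29 32 38 23 25 29 26 42 24 17 20  3  1  1]
```

```bash
python3 -c "
import cv2,numpy as np
cv2.imwrite('pics/cmp3.png',np.vstack([cv2.imread('pics/s%d.png'%i)[100:400,150:550] for i in (7,8)]))"
```

```text
(no output)
```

View pics/cmp3.png

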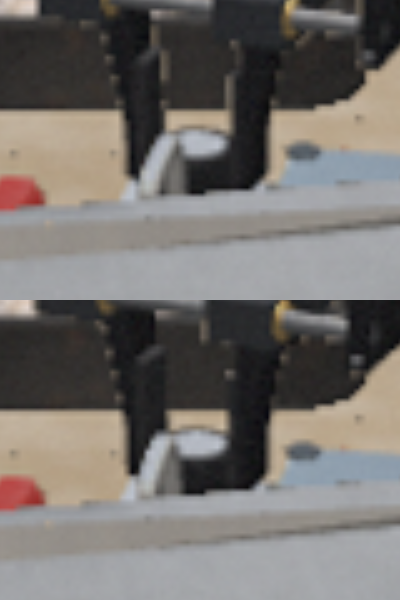

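The shackle's top is leaning slightly towards −x, within its stated play, and it hasn't popped. The fingers are well clear of it, so I'll continue.

Request:
arm_command(
  travel=[
    [0,0,0],
    [0,0,0],
  ],
  twist=[
    [0,0,4],
    [0,0,4],
  ],
  hand=[1,1],
)

```text
time: 10.28
tcp_pos: [0.4829, -0.3408, 0.064]
orientation: [2.824, 1.37, 0.003]
force: [8.3, -3.3, 0.7]
opening: 0.0352
grasp_force: 25.0
```

```bash
python3 chk.py s9
```

```text
t 10.28 F [ 8.3 -3.3  0.7] T [-0.517 -1.803  0.164] g 25.0 op 0.0352 p [ 0.4829 -0.3408  0.064 ] q7 -0.204
tool y deg -38.2 eff7 -0.731
[(array([378.6, 186.5]), 0.82), (array([263.2, 219.4]), 0.47)] [(array([356., 183., 395., 234.]), 0.92), (array([258., 219., 265., 231.]), 0.44), (array([320., 203., 342., 225.]), 0.24)]
diff rows [12  7  5  7 31 33 35 33 24 25 23 23 23  9 12 17 27 36 25 21 19  6  2  1]
```

Request:
arm_command(
  travel=[
    [0,0,0],
    [0,0,0],
  ],
  twist=[
    [0,0,3],
    [0,0,3],
  ],
  hand=[1,1],
)

```text
time: 10.68
tcp_pos: [0.4832, -0.3407, 0.064]
orientation: [2.858, 1.297, 0.004]
force: [9.6, -2.7, 0.5]
opening: 0.0352
grasp_force: 25.0
```

```bash
python3 chk.py s10
```

```text
t 10.68 F [ 9.6 -2.7  0.5] T [-0.506 -2.06   0.534] g 25.0 op 0.0352 p [ 0.4832 -0.3407  0.064 ] q7 -0.253
tool y deg -41.2 eff7 -0.914
[(array([380.8, 185.6]), 0.87)] [(array([356., 184., 394., 235.]), 0.93)]
diff rows [ 7  8 16 12 37 45 45 44 27 26 29 33 28 17 16 20 31 39 26 23 21  6  2  1]
```

Torque has jumped to 0.53 N m, above the 0.3 limit for a false click, so I'm stopping to look.

```bash
python3 -c "
from h import *
st=readout.read_state()
s=imaging.snapshot('wrist'); cv2.imwrite('pics/w10.png',s['pixels'])
for n,z in [('bow',.09),('bow',.102),('shackle',.008)]: print(n,[(r['at'],r['confidence'],atz(s,r['at'],z,st)) for r in spotter.place_of('wrist',n)])
a=cv2.imread('pics/s10.png')[100:400,100:500]; b=cv2.resize(s['pixels'][100:330,150:400],None,fx=1.6,fy=1.6)[:,:400]
cv2.imwrite('pics/cmp4.png',np.vstack([a,b[:300]]))"
```

```text
bow []
bow []
shackle [([306.2, 293.1], 0.87, array([ 0.46155044, -0.39996869,  0.008     ]))]
```

View pics/cmp4.png

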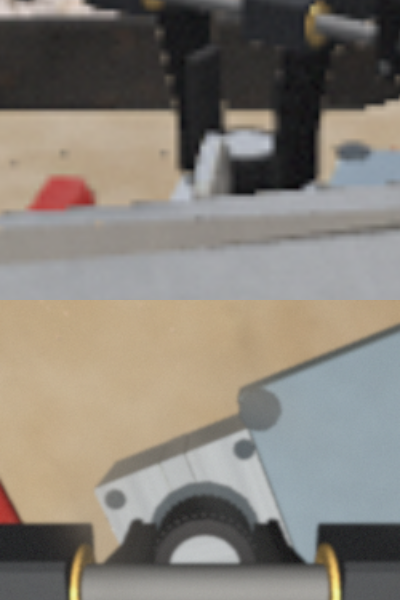

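Request:
arm_command(
  travel=[
    [0,0,0],
    [0,0,0],
  ],
  twist=[
    [0,0,0],
    [0,0,0],
  ],
  hand=[1,1],
)

```text
time: 11.28
tcp_pos: [0.4832, -0.3407, 0.064]
orientation: [2.858, 1.298, 0.004]
force: [9.0, -2.2, 0.7]
opening: 0.0353
grasp_force: 25.0
```

```bash
python3 chk.py s11; python3 -c "
from h import *
for i in (3,6,7,8,9,10,11):
    a=cv2.imread('pics/s%d.png'%i)[2::5,2::5].astype(int).mean(2).astype(int)
    print(i); print(a[44:54,56:74])"
```

```text
t 11.28 F [ 9.  -2.2  0.7] T [-0.528 -1.98   0.472] g 25.0 op 0.0353 p [ 0.4832 -0.3407  0.064 ] q7 -0.252
tool y deg -41.1 eff7 -0.509
[(array([261.7, 221. ]), 0.49)] [(array([259., 219., 266., 228.]), 0.64), (array([358., 183., 395., 233.]), 0.57)]
diff rows [ 6  5 10 11 37 44 45 42 25 25 29 32 28 17 16 20 31 39 26 22 21  6  2  1]
3
[[ 18  22  26  23  22  29  25 153 180 175 173 173 171 167 168 168 172 133]
 [ 18  23  20  22  22  31  27 154 179 160 133 126 125 125 124 140 154 125]
 [ 21  24  20  22  30  27  29  99 105 110 133 137 162 172 150 144 117  88]
 [ 22  21  21  30  23  27  30  60 146 172 179 181 188 190 182 178 171 169]
 [ 17  21  24  21  28  27  30  87 174 192 191 189 188 186 186 184 188 193]
 [ 18  22  26  27  23  25  21  91 170 190 187 185 185 185 187 190 192 194]
 [ 26  24  19  18  19  23  49 147 185 177 174 178 179 180 181 171 154 132]
 [ 19  25  22  20  20  18 159 189 188 172 132 107 109 108 105  98  83  62]
 [ 21  24  26  20  17  73 173 191 186 154  91  45  44  44  42  39  35  33]
 [ 19  26  23  20  15 148 185 188 178 124  78  54  38  35  38  35  22  27]]
6
[[ 32  39 
[... 3807 characters left out ...]
170 168 169 166 169 174]
 [ 14  29  42  30  30  28  25  23  83 139 136 125 125 122 124 140 148 172]
 [ 31  32  37  34  25  80  97  70  57 107 133 162 172 171 150 145 116 110]
 [ 39  32  37  32  44 152 175 169 154 165 179 188 189 191 183 181 173 173]
 [ 38  30  39  26 106 174 189 188 141 174 191 185 186 187 188 186 190 196]
 [ 38  29  37  21 175 195 186 182 116 128 179 186 187 186 186 187 188 194]
 [ 36  25  29  40 168 193 184 166 104  99 163 181 180 181 181 172 153 133]
 [ 37  24  33 104 171 187 185 150 102  82  98 105 108 109 106  98  83  64]
 [ 36  24  23 125 175 186 185 131  97  81  48  37  46  49  37  37  34  32]
 [ 48  21  17 161 188 185 178 124 100  80  39  33  39  35  32  30  35  32]]
```

```bash
python3 -c "
from h import *
s=imaging.snapshot('side')
for z in (.094,.106): print(proj(s,[.465,-.396,z]))
print('dial',proj(s,[.4815,-.341,.078]))
s=imaging.snapshot('top')
print(proj(s,[.465,-.396,.09]),[(r['at'],r['confidence']) for r in spotter.place_of('top','bow')])
s=imaging.snapshot('side')
yaw=-.315;c=np.array([np.cos(yaw),np.sin(yaw)]);n=np.array([-c[1],c[0]])
o=np.array([.4815,-.341])-.034*n
print('o',o)
for h,le in ((0,0),(.012,0),(0,.08),(0,-.08),(.012,.08),(.012,-.08)):
    pts=[]
    for y in (-4,-14,-24,-34,-44):
        zz={-4:72,-44:72,-14:85,-34:85,-24:86}[y]/1e3
        P=o+n*y/1e3+c*np.sin(le)*(zz-.02)
        pts.append(proj(s,[P[0],P[1],.008+zz+h])-[200,170])
    print(h,le,np.round(pts,1).tolist())
"
```

```text
[263.43454202 222.21428786]
[263.34141539 216.29861145]
dial [268.13764776 217.91684889]
[318.9561837  227.42001618] [([270.6, 103.3], 0.69), ([305.7, 309.1], 0.64)]
o [ 0.47096624 -0.37332708]
0 0 [[64.7, 54.8], [63.6, 50.6], [62.7, 52.3], [61.7, 55.0], [60.8, 63.6]]
0.012 0 [[64.6, 49.0], [63.6, 44.8], [62.6, 46.4], [61.6, 49.0], [60.7, 57.7]]
0 0.08 [[66.8, 54.9], [66.4, 50.8], [65.4, 52.5], [64.4, 55.1], [63.0, 63.8]]
0 -0.08 [[62.6, 54.7], [60.9, 50.5], [59.9, 52.1], [58.9, 54.8], [58.6, 63.5]]
0.012 0.08 [[66.8, 49.2], [66.3, 44.9], [65.4, 46.5], [64.4, 49.2], [62.9, 57.8]]
0.012 -0.08 [[62.5, 48.9], [60.8, 44.6], [59.8, 46.2], [58.8, 48.8], [58.4, 57.6]]
```

The geometry says an unpopped bow's top edge would sit at row 50 of the crop and a popped one at row 45. I measure about 47, which is ambiguous. I'll release, lift and check with the wrist camera.

```bash
python3 -c "
from h import *
print(goal([.482,-.341,.11],-.31),goal([.475,-.385,.2],-.31),goal([.43,-.37,.2],-.31))"
```

```text
(array([-0.09, -0.05, -4.6 ]), array([  0.2,  -0. , -23.4])) (array([ -3.86,   2.35, -13.59]), array([  0.2,  -0. , -23.4])) (array([ -5.69,  -2.03, -13.61]), array([  0.2,  -0. , -23.4]))
```

Request:
arm_command(
  travel=[
    [0,0,0],
    [0,0,0],
    [0,0,0],
    [0,0,-4],
    [0,0,-8],
    [0,0,-12],
    [0,0,-12],
  ],
  twist=[
    [0,0,-3],
    [0,0,-3],
    [0,0,-3],
    [0,0,-3],
    [0,0,-12],
    [0,0,-23],
    [0,0,-23],
  ],
  hand=[-0.3,-0.3,-0.3,-0.3,-0.3,-0.3,-0.3],
)

```text
time: 12.5
tcp_pos: [0.4825, -0.3414, 0.1868]
orientation: [2.542, 1.838, 0.003]
force: [-0.0, 0.6, 0.1]
opening: 0.0566
grasp_force: 0.0
```

```bash
cat > look.py <<'E'
from h import *
import sys
st=readout.read_state(); print(st['time'],st['tcp_pos'],st['force'],st['torque'])
s=imaging.snapshot('wrist'); cv2.imwrite(f'pics/{sys.argv[1]}.png',s['pixels'])
for n,z in [('dial_top',.078),('bow',.09),('bow',.102),('shackle',.02)]: print(n,z,[(np.round(r['at'],1),round(r['confidence'],2),np.round(atz(s,r['at'],z,st),4)) for r in spotter.place_of('wrist',n)])
E
python3 look.py w12; python3 chk.py s12
```

```text
12.5 [ 0.48252136 -0.34137089  0.18682017] [-0.0120368   0.55924372  0.10497697] [-0.03009931 -0.15926328 -0.05066281]
dial_top 0.078 [(array([278.1, 208.2]), 0.7, array([ 0.4823, -0.3418,  0.078 ]))]
bow 0.09 [(array([276.1, 278.9]), 0.82, array([ 0.4594, -0.405 ,  0.09  ]))]
bow 0.102 [(array([276.1, 278.9]), 0.82, array([ 0.4614, -0.3989,  0.102 ]))]
shackle 0.02 [(array([276.8, 243. ]), 0.89, array([ 0.463 , -0.3965,  0.02  ])), (array([480.4,  74. ]), 0.75, array([ 0.7187, -0.2866,  0.02  ]))]
t 12.75 F [ 0.7 -0.4  0.4] T [-0.025 -0.067 -0.026] g 0.0 op 0.0564 p [ 0.4807 -0.3401  0.1822] q7 0.154
tool y deg -378.4 eff7 -0.017
[(array([381.7, 186.6]), 0.78), (array([262.3, 222.7]), 0.66)] [(array([357., 183., 394., 234.]), 0.86), (array([260., 217., 270., 228.]), 0.51)]
diff rows [12 11  9 10 67 74 73 70 72 75 67 66 59 47 45 44 41 38 26 22 21  6  2  1]
```

```bash
python3 -c "
from h import *
print(goal([.464,-.397,.19],-.315))
a=cv2.resize(cv2.imread('pics/s12.png')[100:400,100:500],(500,300)); b=cv2.imread('pics/w12.png')[130:330,180:430]; b=cv2.resize(b,(500,300))
cv2.imwrite('pics/cmp5.png',np.vstack([a,b]))"
```

```text
(array([-5.92,  0.17, -0.73]), array([-0.1, -0. , -0.3]))
```

View pics/cmp5.png

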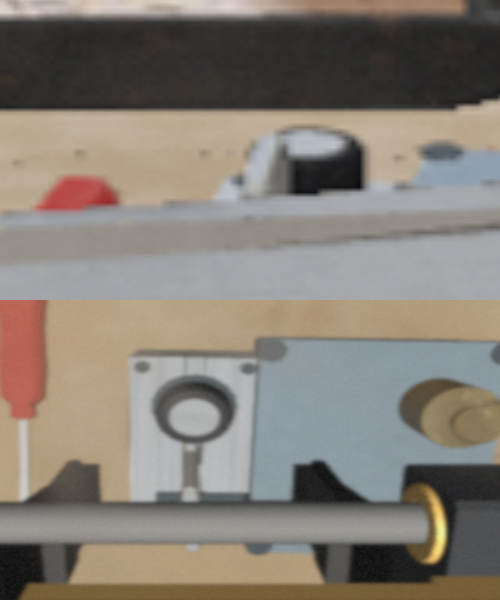

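The side crop shows the bow beside the dial, and the wrist crop shows the strap and bow with no clear height cue. I'll move over the bow and triangulate its height.

Request:
arm_command(
  travel=[
    [-2,0,0],
    [-4,0.1,0],
    [-6,0.2,0],
    [-6,0.2,0],
  ],
  twist=[
    [0,0,0],
    [0,0,0],
    [0,0,0],
    [0,0,0],
  ],
  hand=[-0.3,-0.3,-0.3,-0.3],
)

```text
time: 13.4
tcp_pos: [0.4629, -0.4006, 0.1832]
orientation: [-2.551, -1.833, 0.001]
force: [-0.6, -0.3, -0.2]
opening: 0.0569
grasp_force: 0.0
```

```bash
python3 look.py w13; python3 -c "
from h import *
st=readout.read_state(); s=imaging.snapshot('wrist')
b1=spotter.place_of('wrist','bow'); print(b1)
import pickle; pickle.dump((st,s),open('w13.pkl','wb'))
yaw=-.315;c=np.array([np.cos(yaw),np.sin(yaw)]);n=np.array([-c[1],c[0]]);o=np.array([.4815,-.341])-.034*n
for h in (0,.012):
  for y,z in ((-24,.090),(-24,.094)): print(h,z,proj(s,[*(o+n*y/1e3),z+h],st))
# previous bow ray (t=12.5)
M=R.from_rotvec([2.542,1.838,.003]).as_matrix()
st0=dict(tcp_pos=np.array([.48252,-.34137,.18682]),orientation=[2.542,1.838,.003])
for r in b1: print(tri([ray(s,r['at'],st),ray(s,(276.1,278.9),st0)]))
print(tri([ray(s,p,a) for p,a in []]) if 0 else '')
a=s['pixels'][150:350,200:400]; cv2.imwrite('pics/w13c.png',cv2.resize(a,(600,600),interpolation=cv2.INTER_CUBIC))
"
```

```text
13.4 [ 0.46292326 -0.4005679   0.18323937] [-0.57640668 -0.28440528 -0.1585444 ] [-0.00177815 -0.10728806 -0.00845058]
dial_top 0.078 [(array([275.7, 137.9]), 0.87, array([ 0.4807, -0.3389,  0.078 ]))]
bow 0.09 [(array([276.9, 215.6]), 0.8, array([ 0.4603, -0.403 ,  0.09  ])), (array([107.3, 238.9]), 0.78, array([ 0.3062, -0.3747,  0.09  ])), (array([277.4, 137.9]), 0.29, array([ 0.4822, -0.3391,  0.09  ]))]
bow 0.102 [(array([276.9, 215.6]), 0.8, array([ 0.4614, -0.3997,  0.102 ])), (array([107.3, 238.9]), 0.78, array([ 0.3146, -0.3727,  0.102 ])), (array([277.4, 137.9]), 0.29, array([ 0.4823, -0.3388,  0.102 ]))]
shackle 0.02 [(array([133.7, 217.8]), 0.73, array([ 0.2976, -0.3726,  0.02  ])), (array([276.6, 193.5]), 0.68, array([ 0.4614, -0.3977,  0.02  ])), (array([276.9, 139.8]), 0.58, array([ 0.4804, -0.3424,  0.02  ])), (array([405.8, 136.8]), 0.42, array([ 0.6113, -0.3831,  0.02  ]))]
[{'at': [276.9, 222.1], 'confidence': 0.88}, {'at': [108.4, 238.0], 'confidence': 0.84}]
0 0.09 [276.98596966 211.64051911]
0 0.094 [276.97488264 212.84882109]
0.012 0.09 [276.95169299 215.37611163]
0.012 0.094 [276.93955885 216.69853239]
(array([ 0.45984761, -0.40535663,  0.08961521]), [0.0005267866259081867, 0.0005267866259080994])
(array([ 0.483381  , -0.31508428,  0.31277468]), [0.02428802868549996, 0.024288028685500042])
```

View pics/w13c.png

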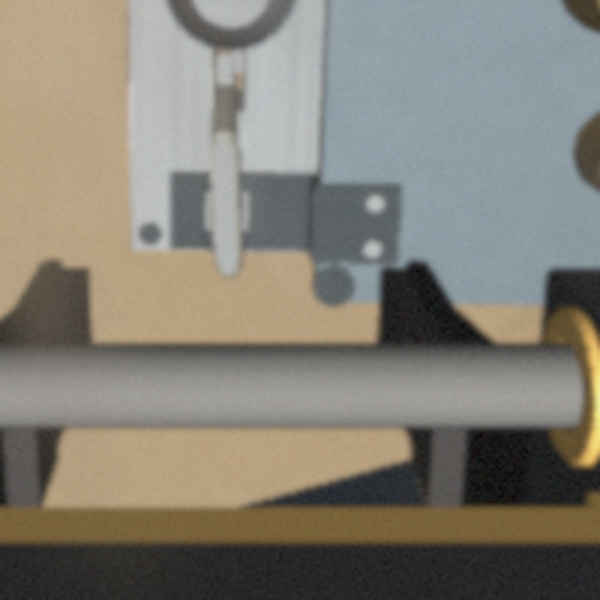

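The wrist crop shows the bow's free end at image row ~242 and the housing's end edge at row ~233. I'll compare both against a model of the shackle locked and popped.

```bash
python3 -c "
from h import *
import pickle; st,s=pickle.load(open('w13.pkl','rb'))
yaw=-.315;c=np.array([np.cos(yaw),np.sin(yaw)]);n=np.array([-c[1],c[0]]);o=np.array([.4815,-.341])-.034*n
P=lambda x,y,z: proj(s,[*(o+n*y+c*x),z],st)
print('housing end',P(-.02,-.060,.048),'hasp?','case-edge',P(.034,-.06,.048),'dial',P(0,.034,.078))
for h in (0,.002,.012):
  f=.008+h; t=np.linspace(0,np.pi/2,40)
  # outer corner radius 16 (centreline 12)
  e=[P(0,-.032-.016*np.sin(a),f+.070+.016*np.cos(a))[1] for a in t]
  print(h,'free end row',max(e),'pin leg',P(0,-.004,f+.07))
"
```

```text
housing end [258.37527546 233.90940589] hasp? case-edge [309.28840485 233.73219331] dial [276.7331487  144.53762499]
0 free end row 233.56270314451672 pin leg [276.92292349 187.05734927]
0.002 free end row 234.29020872427807 pin leg [276.91709921 187.46632108]
0.012 free end row 238.0867651089108 pin leg [276.8866769  189.60252694]
```

The housing edge matches the model (233.9). The free end at 242 against 233.6 locked and 238 popped means the shackle has popped. I'll go down and pinch the bow.

```bash
python3 -c "
from h import *
print(goal([.4625,-.398,.081],-.315))"
```

```text
(array([-0.13, -0.2 , 10.27]), array([ 0. , -0. , -0.3]))
```

Request:
arm_command(
  travel=[
    [-0.1,-0.2,3],
    [-0.1,-0.2,6],
    [-0.1,-0.2,8.5],
    [-0.1,-0.2,10.2],
    [-0.1,-0.2,10.2],
    [-0.1,-0.2,10.2],
    [-0.1,-0.2,10.2],
    [-0.1,-0.2,10.2],
    [-0.1,-0.2,10.2],
  ],
  twist=[
    [0,0,0],
    [0,0,0],
    [0,0,0],
    [0,0,0],
    [0,0,0],
    [0,0,0],
    [0,0,0],
    [0,0,0],
    [0,0,0],
  ],
  hand=[-0.3,-0.3,-0.3,-0.3,-0.3,1,1,1,1],
  squeeze=30,
)

```text
time: 14.88
tcp_pos: [0.4622, -0.3985, 0.0819]
orientation: [2.547, 1.838, 0.0]
force: [0.7, 0.3, -0.2]
opening: 0.0244
grasp_force: 0.0
```

Request:
arm_command(
  travel=[
    [0,0,0],
    [0,0,0],
    [0,0,0],
    [0,0,0],
  ],
  twist=[
    [0,0,0],
    [0,0,0],
    [0,0,0],
    [0,0,0],
  ],
  hand=[1,1,1,1],
)

```text
time: 15.38
tcp_pos: [0.4621, -0.3983, 0.0816]
orientation: [-2.548, -1.838, 0.0]
force: [-1.2, -0.2, 0.5]
opening: 0.0071
grasp_force: 30.0
```

```bash
python3 chk.py s14
```

```text
t 15.38 F [-1.2 -0.2  0.5] T [0.028 0.071 0.015] g 30.0 op 0.0071 p [ 0.4621 -0.3983  0.0816] q7 0.236
tool y deg -378.4 eff7 0.008
[(array([379.5, 185.2]), 0.97), (array([263.2, 219.5]), 0.6)] [(array([356., 186., 393., 233.]), 0.75)]
diff rows [ 6  5  6  9 47 59 57 44 43 56 53 49 35 26 22 21 25 26 46 57 60 36  6  2]
```

It's gripped at about 8 mm. I'll draw it up gently first and watch the force.

Request:
arm_command(
  travel=[
    [0,0,-0.4],
    [0,0,-0.8],
    [0,0,-1.2],
    [0,0,-1.2],
  ],
  twist=[
    [0,0,0],
    [0,0,0],
    [0,0,0],
    [0,0,0],
  ],
  hand=[1,1,1,1],
)

```text
time: 16.02
tcp_pos: [0.4624, -0.3985, 0.0941]
orientation: [2.547, 1.838, 0.0]
force: [0.1, -0.7, -1.6]
opening: 0.0073
grasp_force: 30.0
```

```bash
python3 chk.py s15
```

```text
t 16.02 F [ 0.1 -0.7 -1.6] T [-0.076 -0.098 -0.021] g 30.0 op 0.0073 p [ 0.4624 -0.3985  0.0941] q7 0.239
tool y deg -18.4 eff7 0.011
[(array([380.8, 185.1]), 0.55), (array([261.1, 215.3]), 0.54)] [(array([357., 183., 397., 233.]), 0.69), (array([259., 210., 268., 230.]), 0.66), (array([224., 226., 236., 233.]), 0.29), (array([256., 217., 348., 230.]), 0.19)]
diff rows [10  7 25 32 45 60 69 60 59 78 73 67 54 46 42 37 33 45 30 26 22  6  2  1]
```

The force is only about the shackle's own weight, so it comes freely. I'll continue up.

Request:
arm_command(
  travel=[
    [0,0,-1],
    [0,0,-2],
    [0,0,-3],
    [0,0,-4.2],
    [0,0,-5.6],
    [0,0,-7],
    [0,0,-8.5],
    [0,0,-10],
    [0,0,-11],
    [0,0,-11.6],
    [0,0,-11.6],
    [0,0,-11.6],
  ],
  twist=[
    [0,0,0],
    [0,0,0],
    [0,0,0],
    [0,0,0],
    [0,0,0],
    [0,0,0],
    [0,0,0],
    [0,0,0],
    [0,0,0],
    [0,0,0],
    [0,0,0],
    [0,0,0],
  ],
  hand=[1,1,1,1,1,1,1,1,1,1,1,1],
)

```text
time: 17.68
tcp_pos: [0.4619, -0.3982, 0.209]
orientation: [-2.547, -1.838, 0.0]
force: [0.3, 0.8, -1.6]
opening: 0.007
grasp_force: 30.0
```

```bash
python3 chk.py; python3 -c "
from h import *
s=imaging.snapshot('side'); cv2.imwrite('pics/s16.png',cv2.resize(s['pixels'][110:270,180:400],None,fx=3,fy=3))
for n in ('shackle','bow','dial_side_foot'): print(n,[(np.round(r['at'],1),round(r['confidence'],2)) for r in spotter.place_of('side',n)])
p=readout.read_state()['tcp_pos']
for z in (.148,.158): print(proj(s,[p[0],p[1],z]))
for n in (('weight_200g',.06),('weight_100g',.06),('screwdriver',0)):
  for c in ('top','wrist'):
    st=readout.read_state(); t=imaging.snapshot(c); print(n[0],c,[(np.round(atz(t,r['at'],n[1],st),3),round(r['confidence'],2)) for r in spotter.place_of(c,n[0])][:2])
"
```

```text
t 17.68 F [ 0.3  0.8 -1.6] T [-0.022 -0.081 -0.005] g 30.0 op 0.007 p [ 0.4619 -0.3982  0.209 ] q7 0.26
tool y deg -378.4 eff7 0.001
[(array([259.2, 155.2]), 0.83), (array([377.4, 186.2]), 0.8)] [(array([355., 185., 395., 232.]), 0.97), (array([255., 153., 266., 202.]), 0.86)]
diff rows [11 11  9 10 66 74 73 70 74 77 70 85 89 87 91 93 90 83 63 50 49  7  2  1]
shackle [(array([374.6, 235.8]), 0.89), (array([261.6, 196.6]), 0.53)]
bow [(array([261.6, 155.1]), 0.57)]
dial_side_foot [(array([362.4, 236.3]), 0.78), (array([260.2, 193.8]), 0.68)]
[261.60691662 195.64299206]
[261.51921871 190.46821703]
weight_200g top [(array([ 0.604, -0.374,  0.06 ]), 0.63)]
weight_200g wrist [(array([ 0.596, -0.38 ,  0.06 ]), 0.79)]
weight_100g top []
weight_100g wrist [(array([ 0.588, -0.434,  0.06 ]), 0.95)]
screwdriver top [(array([ 0.387, -0.326,  0.   ]), 0.6)]
screwdriver wrist [(array([ 0.381, -0.322,  0.   ]), 0.68)]
```

View pics/s16.png

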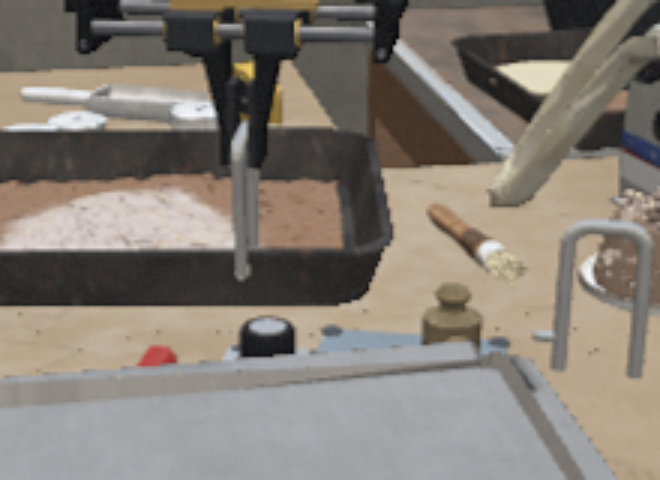

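The side view shows the shackle hanging upright in the gripper: its leg runs from (241,130) to (242,277) in the crop. Its feet are at about z 0.148, 10 cm above the lock, and the weights and screwdriver haven't moved. I'll hand it in.

```bash
python3 -c "
from workcell import job
print(job.finish_job())"
```

```text
the job is handed in; nothing more can be done
None
```

The shackle popped and I drew it out. The gripper is holding it upright and still, feet about 10 cm above the lock, and the weights and screwdriver look unmoved. I noticed the pop late, so the gripper kept turning briefly against the blocked dial (peak 0.53 N m). The job is handed in; the hand-in gave no verdict.

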